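Put away the belt grinder's parts

ROBOT

A 7-joint arm with a two-finger parallel gripper is mounted at the origin on the work surface. World frame = base frame: x ahead of the robot, y to its left, z up, the work surface at z = 0. Lengths are in m, angles in rad, forces in N, time in s.
With the tool pointing down it reaches from about 0.425 to 0.875 m from the base axis. Payload 4.7 kg.
Tool frame: the origin (TCP) lies between the finger pads; the fingertips stand 8 mm ahead of it and the grasp point (between the pads) lies 11 mm behind it (ctrl.tip_extent is the distance from the TCP to the fingertips, in m); z points along the fingers, y is the line along which they close (so a half turn about z gives the same grasp; the last joint's range is limited). The gripper opens to 87 mm and grips with 3 to 60 N. Pads are 19 mm wide; open, the fingers measure 117 mm over their backs; the gripper's body (75 mm by 190 mm) begins 51 mm behind the grasp point.
Start: joints at [-1.289, 0.321, -0.07, 1.45, 0.023, 1.371, -0.057], TCP at [0.172, 0.627, 0.231] pointing down, gripper open.
Joint ranges: [-2.86, 2.86], [-0.3, 2.09], [-1.38, 1.24], [0.06, 2.45], [-1.56, 4.7], [0.09, 2.05], [-2.69, 2.69]. Speed limits (rad/s): [2.57, 2.57, 3.14, 3.14, 3.14, 3.14, 3.14].

INTERFACE

Orientations are given as a unit quaternion [w, x, y, z].
In Python, from plant import ctrl, imaging, finder gives the robot as it stands. Calls block until the motion is done:
- ctrl.reach(position, orientation): joint-space move of the TCP to a pose.
- ctrl.movel(position, rot=None, velocity=0.15, until_force=None): straight line of the TCP; rot=None keeps the orientation; velocity is the mean speed in m/s. With until_force (N) it stops when the force on the tool has changed by that much, and returns True; else False.
- ctrl.goto_joints(angles): joint-space move.
- ctrl.grip(opening): finger opening in m; the grip force is fixed at half the most; returns when the fingers have stopped.
- ctrl.hold(seconds).
- ctrl.solve_ik(position, orientation): joint angles nearest the present ones, or None.
- ctrl.sense(): the state.
- imaging.get_image(name): name is "side" or "top"; returns the picture (480x640x3 uint8, blue, green, red); there is no depth.
- imaging.camera_model(name): a dict with "fx", "fy", "cx", "cy" (pixels), "R" (3x3) and "t" (3): a world point X has camera coordinates R X + t. Camera axes: x right, y down, z forward; pixel columns grow to the right and rows downward; lengths in m; the calibration is good to about 2 mm. A picture is of the moment at which its call begins. camera_model takes no time and is no camera call.
A pose or a line that the arm cannot do raises ctrl.PlanningError and nothing moves.
- ctrl.finish_job(): hands the job in; it is judged then, once.
Trained networks look in the newest picture that a camera, given by its name, has taken for a name from the list of things; names that differ only in an ending like _2 or _b are one class to them, and where a whole thing is asked for, a point or a joint stands for the part that bears it (a point fixed in the world has none). Each returns a list of dicts, best first, with "score" (0 to 1); they miss things now and then, are a little off and sometimes report something else, mostly with a low value. They report only what shows in the picture. A call takes as long as a camera call.
- finder.regions_of(camera, target): "region" (480x640 bool, what is visible of it) and "bbox" ([left, top, right, bottom] in pixels, round what is visible of it).
- finder.mark_of(camera, target): "pixel" ([column, row] in pixels: a listed point, or the origin of a listed thing).
The state is a dict: "time": time; "joint_pos": joint angles; "joint_velocities": joint speeds; "effort": joint torques, N m; "position": TCP position; "tcp_rot": TCP orientation; "ft_force": force on the tool from outside, world axes, zero at the start; "torque": the same for the moment, N m; "grip_width": finger opening in m; "grip_force": force on a finger pad.
Only numpy, scipy, OpenCV 4.12 (cv2) and the standard library are available. Lean on these libraries where they do the work, as an engineer would, in place of code of your own. Each camera call takes 0.05 s, during which the arm holds its last target. There are 200 camera calls.

TASK

Put the stripped-down belt grinder's parts away in their trays: the two wheels flat in the round pan, the big one underneath and the small one centred on top of it so that it does not overhang; one steel bar flat in each bay of the two-bay tray; and the angle bracket standing on its foot in the plain square tray. Set each part down, do not drop it, and leave the grease tin and the ear defenders where they are.

Things in the scene. Friction and masses are not known exactly. Their poses are not given: they have to be found in the camera images.
- big_wheel_c (a point): the larger of the two belt-grinder wheels: black rubber tyre, bare metal hub, lying flat; 60 diameter x 25 high, 0.11 kg; the point is its centre (12.5 mm above its underside), z up
- small_wheel_c (a point): the smaller belt-grinder wheel of the same make, lying flat; 40 diameter x 25 high, 0.05 kg; the point is its centre (12.5 mm above its underside), z up
- bar_a_c (a point): flat steel link bar with a row of four black dots (filled holes) along it, 100 long x 25 wide x 16 high, one of two alike, lying flat, 0.3 kg; the point is its centre (8 mm above its underside); x runs along its length, z up. Grip it across its 25 mm width
- bar_b_c (a point): flat steel link bar with a row of four black dots (filled holes) along it, 100 long x 25 wide x 16 high, one of two alike, lying flat, 0.3 kg; the point is its centre (8 mm above its underside); x runs along its length, z up. Grip it across its 25 mm width
- bracket_leg (a point): upright leg of the L-shaped white-painted steel angle bracket (work rest), 0.3 kg, standing on its foot. Leg 8 thick (x) x 60 wide (y), top 55 above the underside; grip it from above across the 8 mm. Foot 46 x 60 x 8, from 4 mm on the +x side to 42 mm on the -x side of the point. The point is mid thickness and width of the leg, 27.5 mm above the underside; z up
- pan: round bare-metal parts pan, held fast to the bench by its magnet; about 136 diameter at the base, 150 at the rim, 22 high, flat floor 4 mm above the bench; origin at the centre of its underside
- bay_tray: grey-painted rectangular tray with a partition that makes two equal bays, held fast to the bench; 130 (x) x 156 (y) x 22 high, walls and partition 4 thick, floor 4 mm above the bench; origin at the centre of its underside; the partition runs along x through the middle, so each bay is 122 (x) x 72 (y) with its centre 38 mm along +y or -y from the origin
- square_tray: square pale wooden tray without partition, held fast to the bench; 120 x 120 x 22 high, walls 4 thick, floor 4 mm above the bench; origin at the centre of its underside, x and y along its sides
- grease_tin: bystander: round tin standing on the bench beyond the trays, 68 diameter x 60 high; origin at the centre of its underside
- ear_defenders: bystander: red ear defenders lying on the bench beyond the trays, about 180 (own x, across the cups) x 125 (own y) x 60 high; origin at bench level, midway between the cups

How it is judged:
At the end, for the whole second after the job is handed in: Big wheel flat on the pan's floor; small wheel flat on it, centres within 11 mm; one bar flat in each bay (lengthwise within 22 mm of its middle); bracket upright on the square tray's floor, leg inside the walls. Heights within 4-5 mm, tilts under 0.12 rad, all at rest (z of big_wheel_c in the frame of pan between 0.0115 and 0.0215 m and horizontal distance between big_wheel_c and pan below 0.036 m and z of small_wheel_c in the frame of big_wheel_c between 0.021 and 0.029 m and horizontal distance between small_wheel_c and big_wheel_c below 0.011 m and z of bar_a_c in the frame of bay_tray between 0.008 and 0.016 m and x of bar_a_c in the frame of bay_tray between -0.022 and 0.022 m and z of bar_b_c in the frame of bay_tray between 0.008 and 0.016 m and x of bar_b_c in the frame of bay_tray between -0.022 and 0.022 m and ((y of bar_a_c in the frame of bay_tray between 0.012 and 0.066 m and y of bar_b_c in the frame of bay_tray between -0.066 and -0.012 m) or (y of bar_b_c in the frame of bay_tray between 0.012 and 0.066 m and y of bar_a_c in the frame of bay_tray between -0.066 and -0.012 m)) and z of bracket_leg in the frame of square_tray between 0.0265 and 0.0365 m and x of bracket_leg in the frame of square_tray between -0.056 and 0.056 m and y of bracket_leg in the frame of square_tray between -0.056 and 0.056 m and angle between each of big_wheel_c, small_wheel_c, bar_a_c, bar_b_c, bracket_leg's own z axis and vertical below 0.12 rad and linear speed of each of big_wheel, small_wheel, bar_a, bar_b, bracket below 0.02 m/s); the robot touches nothing.
It fails at once if a part is dropped (falls freely by more than about 25 mm) or thrown ((linear speed of big_wheel above 0.7 m/s and contact force between the fingers and big_wheel below 0.01 N) or (linear speed of small_wheel above 0.7 m/s and contact force between the fingers and small_wheel below 0.01 N) or (linear speed of bar_a above 0.7 m/s and contact force between the fingers and bar_a below 0.01 N) or (linear speed of bar_b above 0.7 m/s and contact force between the fingers and bar_b below 0.01 N) or (linear speed of bracket above 0.7 m/s and contact force between the fingers and bracket below 0.01 N)).
It fails at once if the grease tin is moved by more than 25 mm or tipped over (distance of grease_tin from where it was at the start of the episode above 0.025 m or angle between grease_tin's own z axis and vertical above 0.5 rad).
It fails at once if the ear defenders are moved by more than 25 mm (distance of ear_defenders from where it was at the start of the episode above 0.025 m).
It also fails if it takes over 122 s, if anything falls off the work surface, if the arm or the gripper's body presses on something with over 40 N, if the wrist force passes 120 N, or if a joint passes its speed limit or range.

## Working session

There is one attempt and no reset: what is moved stays moved. The work goes in short steps, each a Python script; the robot and the scene stay as the last script left them, time stands still between calls to the robot, and variables do not carry over. Pictures are saved under pics/ and viewed, at most 14 in all, crops included, and the job is handed in when it is done.

```bash
ls; mkdir -p pics; python3 - <<'E'
from plant import ctrl, imaging, finder
import cv2,numpy as np
for n in("top","side"):
    cv2.imwrite(f"pics/{n}0.png",imaging.get_image(n))
    c=imaging.camera_model(n);R=np.array(c["R"]);print(n,c["fx"],c["cx"],c["cy"],"pos",-R.T@np.array(c["t"]))
    for k in["big_wheel_c","small_wheel_c","bar_a_c","bracket_leg","pan","bay_tray","square_tray","grease_tin","ear_defenders"]:
        print(k,[(round(d["score"],2),np.round(d["pixel"],1).tolist()) for d in finder.mark_of(n,k)[:4]],[(round(d["score"],2),list(map(int,d["bbox"]))) for d in finder.regions_of(n,k)[:3]])
print(ctrl.sense(),ctrl.tip_extent)
E
```

```text
pics
top 448.84457043856446 316.5228451543555 238.87579935129935 pos [0.47520986 0.0157851  1.07432855]
big_wheel_c [(0.8, [461.9, 315.1])] [(0.68, [448, 303, 473, 326])]
small_wheel_c [(0.55, [177.9, 310.5])] [(0.65, [167, 305, 190, 318])]
bar_a_c [(0.6, [391.3, 313.9])] [(0.69, [374, 293, 405, 336])]
bracket_leg [(0.61, [325.1, 303.5]), (0.16, [270.6, 168.4])] [(0.77, [305, 297, 334, 323])]
pan [(0.85, [313.7, 244.0])] [(0.55, [285, 211, 348, 274])]
bay_tray [(0.83, [209.1, 248.3])] [(0.74, [172, 218, 246, 278])]
square_tray [(0.67, [425.0, 250.7]), (0.43, [326.2, 303.8])] [(0.85, [397, 224, 449, 279]), (0.28, [251, 298, 261, 338]), (0.25, [172, 214, 245, 277])]
grease_tin [(0.96, [271.7, 171.3]), (0.39, [426.1, 252.9])] [(0.7, [255, 149, 284, 182])]
ear_defenders [] [(0.72, [345, 139, 419, 187])]
side 477.6217391935451 319.04703878915285 241.6666887166641 pos [0.57600821 0.72986008 0.61568199]
big_wheel_c [(0.95, [391.5, 177.9])] [(0.54, [269, 323, 371, 422])]
small_wheel_c [(0.58, [428.1, 411.1])] [(0.73, [411, 395, 444, 430])]
bar_a_c [(0.75, [402.5, 217.8]), (0.5, [392.2, 180.6
[... 501 characters left out ...]
098734, -0.07008273,  1.45048307,  0.02259241,
        1.37081285, -0.05687965]), 'joint_velocities': array([ 1.36864948e-04, -1.06500292e-03, -1.64642758e-04,  4.50797330e-05,
       -1.86870112e-03, -1.73932063e-03, -2.15665178e-04]), 'effort': array([-5.30884290e-05, -4.91092300e+01, -4.03329693e-01, -3.12772357e+01,
       -6.37595379e-02,  3.35993827e-02,  1.80406295e-05]), 'position': array([0.17205339, 0.62683895, 0.23060313]), 'tcp_rot': array([2.72611247e-05, 1.33504752e-01, 9.91048172e-01, 4.50251049e-05]), 'ft_force': array([ 0.59686196, -0.34832906, -0.0137648 ]), 'torque': array([ 0.01335502, -0.02261347,  0.01262496]), 'grip_force': 0.0, 'grip_width': 0.08706974666061329} 0.008
```

View pics/top0.png

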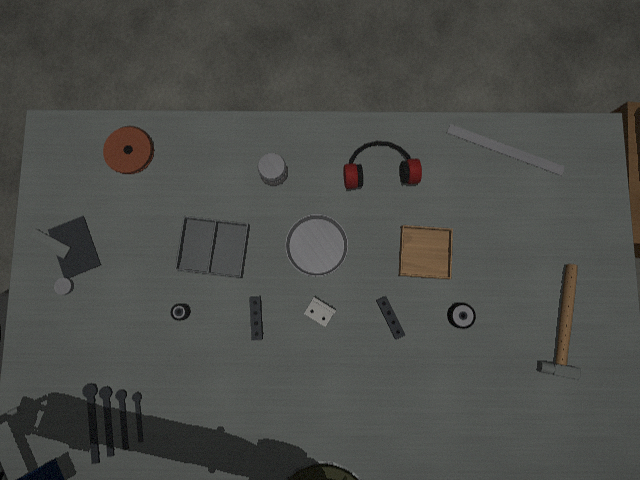

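View pics/side0.png

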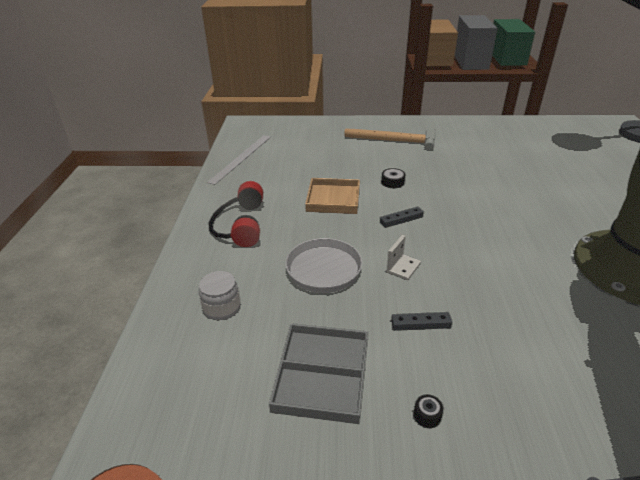

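The top picture shows everything:
- Parts: small wheel (180,311), bars (257,318) and (390,317), bracket (320,311), big wheel (461,315).
- Trays: bay tray (213,247), pan (317,245), square tray (426,253).

The side view agrees with this. Next I'll rectify the top picture to the bench plane and measure.

```bash
cat > h.py <<'E'
from plant import ctrl, imaging, finder
import cv2,numpy as np
def cam(n):
    c=imaging.camera_model(n);K=np.array([[c["fx"],0,c["cx"]],[0,c["fy"],c["cy"]],[0,0,1]]);return K,np.array(c["R"]),np.array(c["t"])
def ray(n,px,z):
    K,R,t=cam(n);d=R.T@np.linalg.inv(K)@np.array([px[0],px[1],1.]);o=-R.T@t
    return o+d*(z-o[2])/d[2]
def proj(n,X):
    K,R,t=cam(n);p=K@(R@np.array(X,float)+t);return p[:2]/p[2]
def rect(n,img,z,x1,y1,w,h,s):
    "bench-plane picture: s px per m, row 0 = x1 (x decreasing down), col 0 = y1 (y decreasing right)"
    q=np.float32([[0,0],[w,0],[w,h],[0,h]])
    src=np.float32([proj(n,[x1-b/s,y1-a/s,z]) for a,b in q])
    return cv2.warpPerspective(img,cv2.getPerspectiveTransform(src,q),(w,h),flags=cv2.INTER_CUBIC)
E
python3 - <<'E'
from h import *
im=cv2.imread("pics/top0.png")
for k,p,z in[("big",(461.9,315.1),.0125),("small",(177.9,310.5),.0125),("barR",(391.3,313.9),.008),("barL",(257,318),.008),("br",(325.1,303.5),.0275),("pan",(313.7,244),0),("bay",(209.1,248.3),0),("sq",(425,250.7),0),("tin",(271.7,171.3),0)]:
    X=ray("top",p,z);print(k,X.round(4),np.hypot(*X[:2]).round(3),proj("side",X).round(0))
c=ray("top",(317,280),0);print(c)
g=rect("top",im,0,c[0]+.19,c[1]+.4,800,380,1000)
cv2.imwrite("pics/rect0.png",cv2.convertScaleAbs(g,alpha=1.7));print("x1,y1",c[0]+.19,c[1]+.4)
E
```

```text
big [ 0.4406 -0.3229  0.0125] 0.546 [394. 177.]
small [0.4483 0.3403 0.0125] 0.563 [429. 415.]
barR [ 0.4425 -0.159   0.008 ] 0.47 [399. 216.]
barL [0.4316 0.1556 0.008 ] 0.459 [423. 320.]
br [ 0.4661 -0.0034  0.0275] 0.466 [395. 253.]
pan [0.6078 0.0238 0.    ] 0.608 [323. 271.]
bay [0.5962 0.2757 0.    ] 0.657 [325. 379.]
sq [ 0.5927 -0.2441  0.    ] 0.641 [333. 198.]
tin [0.7879 0.1283 0.    ] 0.798 [221. 308.]
[0.52126091 0.01549366 0.        ]
x1,y1 0.7112609071612099 0.4154936560320744
```

View pics/rect0.png

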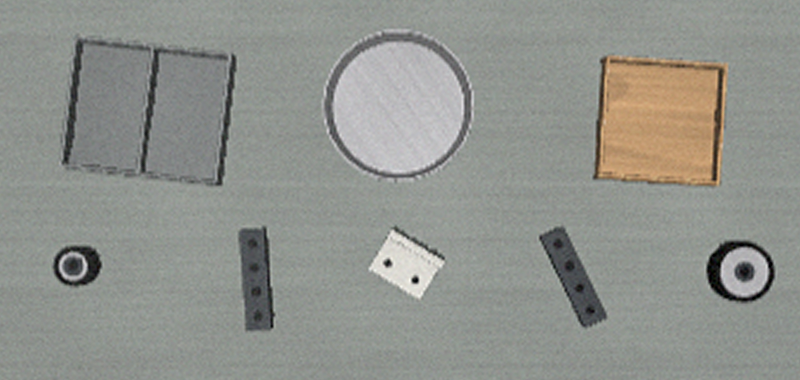

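Rectified view (1 mm/px): bay tray at (150,112), partition tilted about 7°; pan (398,105); square tray (660,120); bars (256,279) and (573,277); bracket (407,263), leg on the upper-right edge; wheels (75,266) and (742,271). Now contour measurements, at the right heights.

```bash
cat > meas.py <<'E'
from h import *
def obj(im,kind,c,r,z):
    s=2000;n=int(2*r*s);g=rect("top",im,z,c[0]+r,c[1]+r,n,n,s)
    v=g.max(2).astype(int);bg=np.median(v);hsv=cv2.cvtColor(g,cv2.COLOR_BGR2HSV)
    m={"dark":v<bg*.78,"white":(v>bg*1.3),"wood":hsv[:,:,1]>90}[kind].astype(np.uint8)
    m=cv2.morphologyEx(m,cv2.MORPH_CLOSE,np.ones((15,15)))
    k=max(cv2.findContours(m,0,2)[0],key=cv2.contourArea)
    (u,w),(a,b),th=cv2.minAreaRect(k);B=cv2.boxPoints(((u,w),(a,b),th))
    e=B[1]-B[0] if np.linalg.norm(B[1]-B[0])>np.linalg.norm(B[2]-B[1]) else B[2]-B[1]
    d=np.array([-e[1],-e[0]])  # world dx,dy of long side
    ang=(np.degrees(np.arctan2(d[1],d[0]))+90)%180-90
    return np.array([c[0]+r-w/s,c[1]+r-u/s]),sorted([a/s,b/s]),ang
E
python3 - <<'E'
from meas import *
im=cv2.imread("pics/top0.png")
for nm,a in dict(barR=("dark",(.437,-.156),.07,.016),barL=("dark",(.433,.157),.07,.016),foot=("white",(.448,.008),.06,.008),bigw=("white",(.440,-.322),.05,.025),small=("white",(.446,.339),.035,.025),sq=("wood",(.593,-.243),.09,.022),bay=("dark",(.6,.265),.11,.022)).items():
    c,s,t=obj(im,*a);print(nm,c.round(4),np.round(s,4),round(t,1))
for z in(0,.022):print([ray("top",p,z)[:2].round(4).tolist() for p in((317,245),(313.7,244))])
E
```

```text
barR [ 0.435  -0.1544] [0.0282 0.1033] 26.1
barL [0.4333 0.1568] [0.0303 0.1023] 4.5
foot [0.4463 0.0095] [0.0455 0.0607] 58.9
bigw [ 0.4439 -0.3405] [0.0047 0.0226] 11.8
small [0.4462 0.3239] [0.0028 0.0145] -2.1
sq [ 0.588  -0.2397] [0.1202 0.1229] 86.3
bay [0.5973 0.2629] [0.1306 0.1633] 83.8
[[0.6054, 0.0158], [0.6078, 0.0238]]
[[0.6027, 0.0158], [0.605, 0.0237]]
```

```bash
cat > mv.py <<'E'
from h import *
UP=.14
def pose(x,y,z,phi):
    "down pose with the closing line at phi (deg); nearest of the two half turns"
    best=None
    q0=ctrl.sense()["joint_pos"]
    for h in(0,180):
        a=np.radians(phi+h+90)/2;q=[0,np.cos(a),np.sin(a),0]
        j=ctrl.solve_ik([x,y,z],q)
        if j is not None:
            c=np.abs(np.array(j)-q0).max()
            if best is None or c<best[0]:best=(c,q)
    assert best is not None,"no IK";return best[1]
def pick(x,y,z,phi,open_,up=UP):
    ctrl.grip(open_);ctrl.reach([x,y,up],pose(x,y,up,phi))
    ctrl.movel([x,y,z],velocity=.12);ctrl.grip(0)
    s=ctrl.sense();print("width",s["grip_width"].round(4),"F",round(float(s["grip_force"]),1))
    ctrl.movel([x,y,up],velocity=.15)
def place(x,y,z,phi,rel,up=UP):
    ctrl.reach([x,y,up],pose(x,y,up,phi))
    ctrl.movel([x,y,z+.012],velocity=.15);ctrl.hold(.2)
    t=ctrl.movel([x,y,z-.003],velocity=.03,until_force=5)
    s=ctrl.sense();print("touch",t,"z",s["position"].round(4),"nom",z,"w",s["grip_width"].round(4))
    ctrl.grip(rel);ctrl.movel([x,y,up],velocity=.2);print("t",ctrl.sense()["time"])
E
python3 - <<'E'
from mv import *
pick(.4405,-.322,.013,90,.087)
print(ctrl.sense()["time"],ctrl.sense()["grip_width"])
place(.603,.016,.017,90,.078)
E
```

```text
Traceback (most recent call last):
  File "mv.py", line 17, in pick
    s=ctrl.sense();print("width",s["grip_width"].round(4),"F",round(float(s["grip_force"]),1))
                                 ^^^^^^^^^^^^^^^^^^^^^
AttributeError: 'float' object has no attribute 'round'
```

Only a print bug. The wheel is gripped, so I continue from here.

```bash
sed -i 's/s\["grip_width"\].round(4)/round(s["grip_width"],4)/g' mv.py
python3 - <<'E'
from mv import *
s=ctrl.sense();print(s["time"],s["grip_width"],s["grip_force"],s["position"])
ctrl.movel([.4405,-.322,.14])
print(ctrl.sense()["grip_width"])
place(.603,.016,.017,90,.078)
pick(.447,.338,.013,90,.087)
print("t",ctrl.sense()["time"])
im=imaging.get_image("top");cv2.imwrite("pics/top1.png",im)
cv2.imwrite("pics/pan1.png",rect("top",im,.029,.70,.116,600,600,3000))
print([ray("top",d["pixel"],.0165) for d in finder.mark_of("top","big_wheel_c")])
E
```

```text
7.375 0.05910939620118771 30.00023066997528 [ 0.44058637 -0.32189583  0.01312517]
0.05935376788863888
touch True z [0.603  0.0162 0.0169] nom 0.017 w 0.0592
t 12.725
width 0.0394 F 30.0
t 17.6333
[array([0.60339754, 0.00825076, 0.0165    ]), array([ 0.58777919, -0.24427819,  0.0165    ])]
```

View pics/pan1.png

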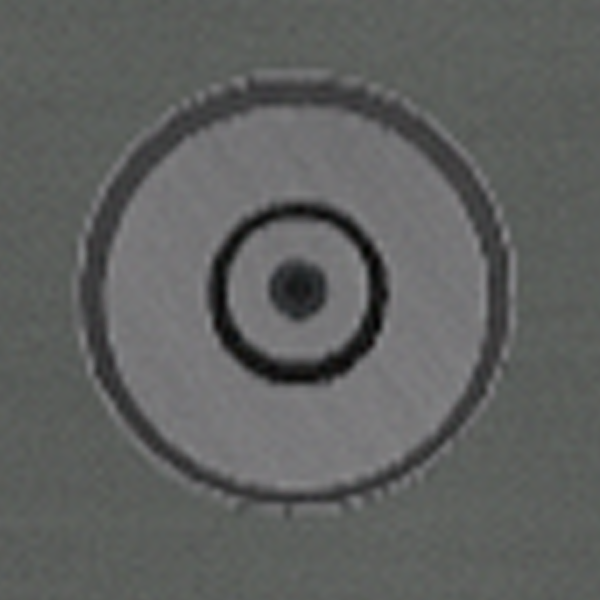

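View pics/top1.png

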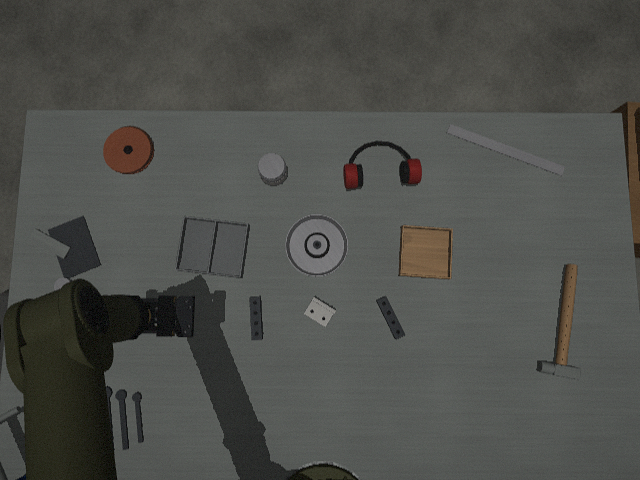

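The pan crop shows the big wheel flat, with its hub at (298,290), which is (0.603, 0.017). The small wheel is in the gripper. Next: stack it, then place bar L in the +y bay.

```bash
python3 - <<'E'
from mv import *
place(.6035,.0165,.042,90,.055)
pick(.4333,.1563,.0115,94.5,.06)
place(.601,.299,.0155,84.2,.034)
pick(.435,-.1545,.0115,116.1,.06)
im=imaging.get_image("top");cv2.imwrite("pics/top2.png",im)
g=np.hstack([rect("top",im,.054,.70,.116,400,400,2000),rect("top",im,.02,.70,.36,400,400,2000)])
cv2.imwrite("pics/mid2.png",cv2.convertScaleAbs(g,alpha=1.5))
E
```

```text
touch True z [0.6035 0.0166 0.0417] nom 0.042 w 0.0393
t 21.6917
width 0.0245 F 30.0
touch True z [0.601  0.2991 0.0155] nom 0.0155 w 0.0251
t 29.625
width 0.0247 F 30.0
```

View pics/mid2.png

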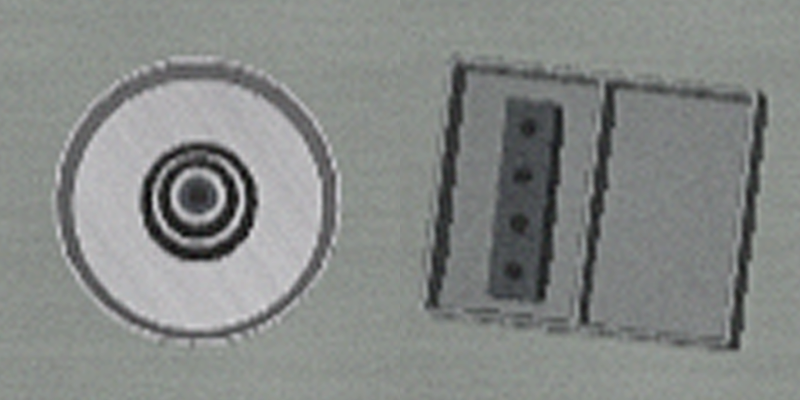

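The small wheel sits concentric at (199,194), and the bar lies mid-bay at (525,200). Now the second bar, then the bracket.

```bash
python3 - <<'E'
from mv import *
place(.593,.223,.0155,84.2,.034)
pick(.4635,-.001,.030,-31.1,.045)
place(.607,-.241,.034,-3.7,.03)
ctrl.reach([.45,0,.3],pose(.45,0,.3,0)) if 0 else ctrl.goto_joints([-1.289,.321,-.07,1.45,.023,1.371,-.057])
for n in("top","side"):cv2.imwrite(f"pics/{n}3.png",imaging.get_image(n))
print(ctrl.sense()["time"])
E
```

```text
touch True z [0.593  0.2231 0.0155] nom 0.0155 w 0.0247
t 39.4583
width 0.0078 F 30.0
touch True z [ 0.6071 -0.241   0.0341] nom 0.034 w 0.0078
t 47.7167
51.2167
```

View pics/top3.png

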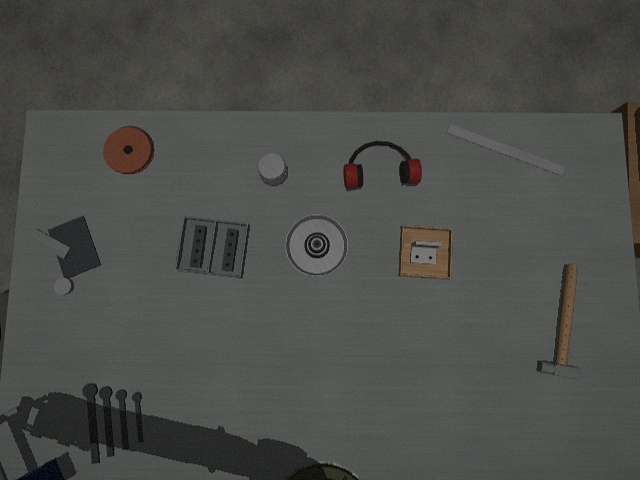

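View pics/side3.png

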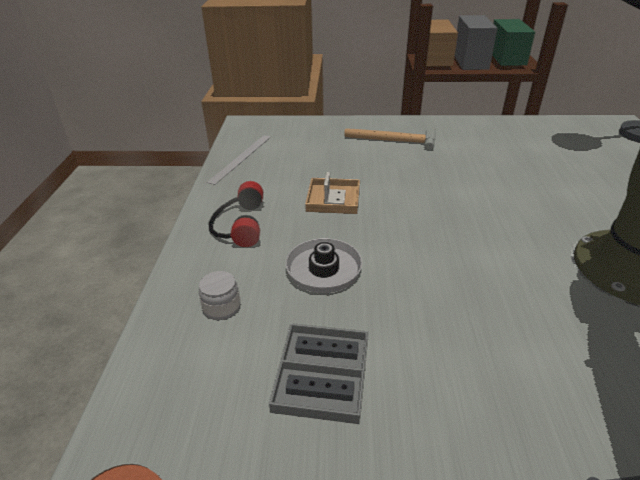

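Everything is in place in both views: wheels stacked in the pan (317,244), bars in the bays (199,247) and (231,250), bracket upright in the wooden tray (425,253), bystanders unmoved. Handing in.

```bash
python3 -c "
from plant import ctrl
print(ctrl.finish_job())"
```

```text
the job is handed in; nothing more can be done
None
```

I handed the job in after about 51 s of the 122 s allowed; no verdict came back, but the final pictures show all five parts set down in their trays, with the grease tin and ear defenders unmoved.

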